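# Clear and reload the engraver, shaking out the chip scoop

### The arm

A 6-joint arm with a two-finger parallel gripper is mounted at the origin on the work surface. World frame = base frame: x ahead of the robot, y to its left, z up, the work surface at z = 0. Lengths are in m, angles in rad, forces in N, time in s.
With the tool pointing down it reaches from about 0.35 to 1 m from the base axis. Payload 7.1 kg.
Tool frame: the origin (TCP) lies between the finger pads; the fingertips stand 22 mm ahead of it and the grasp point (between the pads) lies 3 mm ahead of it; x points along the fingers, y is the direction in which the jaws open and shut, and the axes are right-handed (so a half turn about x gives the same grasp; the last joint's range is limited). The gripper opens to 85 mm and grips with 20 to 120 N. Pads are 22 mm wide; open, the fingers measure 114 mm over their backs; the gripper's body (76 mm by 85 mm) begins 54 mm behind the grasp point. The pads swing forward as they close: fully open they stand 13 mm farther back than shut.
Start: joints at [-1.282, 0.423, 1.63, -0, 1.089, -0.019], TCP at [0.189, -0.596, 0.253] pointing down, gripper open.
Joint ranges: [-3, 3], [-0.9, 2.11], [0.09, 2.58], [-1.31, 4.45], [0.11, 2.69], [-2.54, 2.54]. Speed limits (rad/s): [2.39, 2.39, 3.01, 3.14, 3.14, 3.14].

### API

Orientations are given as a rotation vector (axis times angle).
In Python, from rig import manip gives the robot as it stands. The module is installed in compiled form; this text tells all that it offers. Calls block until the motion is done:
- manip.move_to(position, orientation): joint-space move of the TCP to a pose.
- manip.servo_line(position, orientation=None, rate=0.15): straight line of the TCP; orientation=None keeps the orientation; rate is the mean speed in m/s.
- manip.set_joints(angles): joint-space move.
- manip.command_gripper(opening, f_grip=None): finger opening in m; f_grip is the grip in N (None keeps the last); returns when the fingers have stopped.
- manip.hold(seconds).
- manip.solve_ik(position, orientation): joint angles nearest the present ones, or None.
- manip.camera(name): name is "side" or "top"; returns a dict with "image" (480x640x3 uint8, red, green, blue), "fx", "fy", "cx", "cy" (pixels), "cam_to_world" (4x4, takes a point from camera to world coordinates). Camera axes: x right, y down, z forward; pixel columns grow to the right and rows downward; lengths in m; the calibration is good to about 2 mm. A picture is of the moment at which its call begins. There is no depth.
A pose or a line that the arm cannot do raises manip.IKError and nothing moves.
- manip.sign_off(): hands the job in, once; it reports no verdict.
Readings, each from a call of its own:
- manip.get_time(): time.
- manip.get_joint_positions(): joint angles.
- manip.get_joint_vel(): joint speeds.
- manip.get_tau(): joint torques, N m.
- manip.get_position(): TCP position.
- manip.get_ee_rot(): TCP orientation.
- manip.get_contact_force(): force on the tool from outside, world axes, zero at the start.
- manip.get_torque(): the same for the moment, N m.
- manip.get_width(): finger opening in m.
Only numpy, scipy, OpenCV 4.12 (cv2) and the standard library are available. Lean on these libraries where they do the work, as an engineer would, in place of code of your own. Each camera call takes 0.05 s, during which the arm holds its last target. There are 200 camera calls.

### The job

Clear the stone engraver for its next blank: with the scraper in the gripper (never picking pieces off the plate with the fingers) wipe every broken jade piece lying on the plate over the open end and well into the scoop docked there, stand the scraper back upright on its yellow mat, and tip the scoop steeply over the blue waste box until all the pieces are in the box. Then hold the scoop level over the box and shake it briskly to and fro four or five times, feeling for rattle or weight; if anything is left, tip it out and shake it level again; set the empty scoop back flat on the bench, its mouth against the plate's end, and lay the fresh round jade blank flat on the middle of the cleared plate. A piece that falls on the bench may be taken in the fingers and put into the scoop or the box, but before the tipping; leave the bottle, the wrench and the calliper alone.

Things in the scene. Friction and masses are not known exactly. Their poses are not given: they have to be found in the camera images.
- fixture: the engraver's plate, fixed to the bench: a white sheet 180 (x) x 220 (y) x 8 mm; origin at centre of its underside. Dark clamp rails run along y at both x sides (inner faces at x = +-90 mm, 18 mm wide, tops 24 mm above the bench); both y ends are open. The pieces lie on it; the scoop is docked at its -y end
- fixture_edge (a point): middle of the top edge of the plate's open -y end, where pieces are wiped off (8 mm above the bench; the scoop floor lies 5 mm lower)
- scoop: loose aluminium chip scoop, 0.40 kg empty, 200 (x) x 170 (y) mm, 3 mm sheet, sides and back 60 mm high; origin at centre of underside. Its +y end (mouth) is open; the rear half (y -85 to 0) is roofed, top at 63 mm, the front half open above. It starts docked: mouth to the plate's -y end, 5 mm gap, axes parallel to the plate's. Pieces slide out when it is tipped 45 degrees mouth down
- scoop_mouth (a point): middle of the scoop's front lip (+y end), at floor level
- scoop_grip (a point): grasp point on the scoop's red upright handle, 60 (x) x 14 (y) mm, from 63 to 111 mm above the scoop's underside; this point is at scoop y = -20 mm, 90 mm above the underside. Grasp from above, closing along the scoop's y
- waste: blue open waste box, fixed, 250 x 250 mm, 90 mm high, walls 6 mm; origin at centre of underside
- mat: yellow tool mat, fixed, 150 (x) x 110 (y) x 4 mm; origin at centre of underside
- scraper: scraper: black rubber block 100 (x) x 40 (y) x 22 mm high with an orange upright handle 50 (x) x 14 (y) mm from 22 to 84 mm; about 0.15 kg; origin at centre of underside (the wiping foot). It starts standing on the mat
- scraper_grip (a point): grasp point on the scraper's handle, 62 mm above its foot; grasp from above closing along the scraper's y, and wipe along that y
- piece0: broken jade piece, green slab 50 (x) x 32 (y) x 16 mm high, about 0.09 kg; origin at centre of underside; starts flat on the plate (3 to 5 pieces are present; None when absent)
- piece1: broken jade piece, green slab 50 (x) x 32 (y) x 16 mm high, about 0.09 kg; origin at centre of underside; starts flat on the plate (3 to 5 pieces are present; None when absent)
- piece2: broken jade piece, green slab 50 (x) x 32 (y) x 16 mm high, about 0.09 kg; origin at centre of underside; starts flat on the plate (3 to 5 pieces are present; None when absent)
- piece3: broken jade piece, green slab 50 (x) x 32 (y) x 16 mm high, about 0.09 kg; origin at centre of underside; starts flat on the plate (3 to 5 pieces are present; None when absent)
- piece4: broken jade piece, green slab 50 (x) x 32 (y) x 16 mm high, about 0.09 kg; origin at centre of underside; starts flat on the plate (3 to 5 pieces are present; None when absent)
- bottle: white plastic bottle with blue cap, 64 mm wide, 170 mm high, bystander beyond the plate
- wrench: steel wrench, 150 mm long, bystander beyond the plate
- blank: fresh jade blank: pale green plain disc 60 mm across, 18 mm high, 0.14 kg, lying on a cork stand (48 mm across, 45 mm high, fixed) near the waste box; origin at centre of underside
- calliper: digital calliper, 160 mm long, bystander

How it is judged:
On the way, in this order (a step that is already met when the one before it is completed fails the run):
1. the scraper pushes a piece ((contact force between scraper and piece0 above 0.2 N or contact force between scraper and piece1 above 0.2 N or contact force between scraper and piece2 above 0.2 N or contact force between scraper and piece3 above 0.2 N or contact force between scraper and piece4 above 0.2 N)), for 0.02 s.
2. every piece is off the plate, inside the scoop (or the waste box) (((x of piece0 in the frame of scoop between -0.1 and 0.1 m and y of piece0 in the frame of scoop between -0.088 and 0.072 m and z of piece0 in the frame of scoop between -0.01 and 0.065 m) or (x of piece0 in the frame of waste between -0.125 and 0.125 m and y of piece0 in the frame of waste between -0.125 and 0.125 m and z of piece0 in the frame of waste between -0.01 and 0.085 m)) and ((x of piece1 in the frame of scoop between -0.1 and 0.1 m and y of piece1 in the frame of scoop between -0.088 and 0.072 m and z of piece1 in the frame of scoop between -0.01 and 0.065 m) or (x of piece1 in the frame of waste between -0.125 and 0.125 m and y of piece1 in the frame of waste between -0.125 and 0.125 m and z of piece1 in the frame of waste between -0.01 and 0.085 m)) and ((x of piece2 in the frame of scoop between -0.1 and 0.1 m and y of piece2 in the frame of scoop between -0.088 and 0.072 m and z of piece2 in the frame of scoop between -0.01 and 0.065 m) or (x of piece2 in the frame of waste between -0.125 and 0.125 m and y of piece2 in the frame of waste between -0.125 and 0.125 m and z of piece2 in the frame of waste between -0.01 and 0.085 m)) and ((x of piece3 in the frame of scoop between -0.1 and 0.1 m and y of piece3 in the frame of scoop between -0.088 and 0.072 m and z of piece3 in the frame of scoop between -0.01 and 0.065 m) or (x of piece3 in the frame of waste between -0.125 and 0.125 m and y of piece3 in the frame of waste between -0.125 and 0.125 m and z of piece3 in the frame of waste between -0.01 and 0.085 m)) and ((x of piece4 in the frame of scoop between -0.1 and 0.1 m and y of piece4 in the frame of scoop between -0.088 and 0.072 m and z of piece4 in the frame of scoop between -0.01 and 0.065 m) or (x of piece4 in the frame of waste between -0.125 and 0.125 m and y of piece4 in the frame of waste between -0.125 and 0.125 m and z of piece4 in the frame of waste between -0.01 and 0.085 m))), for 0.2 s.
3. the scoop is tipped by more than 30 degrees and every piece is in the waste box (angle between scoop's own z axis and vertical above 0.52 rad and x of piece0 in the frame of waste between -0.125 and 0.125 m and y of piece0 in the frame of waste between -0.125 and 0.125 m and z of piece0 in the frame of waste between -0.01 and 0.085 m and x of piece1 in the frame of waste between -0.125 and 0.125 m and y of piece1 in the frame of waste between -0.125 and 0.125 m and z of piece1 in the frame of waste between -0.01 and 0.085 m and x of piece2 in the frame of waste between -0.125 and 0.125 m and y of piece2 in the frame of waste between -0.125 and 0.125 m and z of piece2 in the frame of waste between -0.01 and 0.085 m and x of piece3 in the frame of waste between -0.125 and 0.125 m and y of piece3 in the frame of waste between -0.125 and 0.125 m and z of piece3 in the frame of waste between -0.01 and 0.085 m and x of piece4 in the frame of waste between -0.125 and 0.125 m and y of piece4 in the frame of waste between -0.125 and 0.125 m and z of piece4 in the frame of waste between -0.01 and 0.085 m), for 0.1 s.
4. empty scoop held roughly level (within 20 degrees) over the waste box: a brisk stroke (0.1 m/s or 0.8 rad/s) (horizontal distance between scoop and waste below 0.2 m and height (world z) of scoop above 0.1 m and angle between scoop's own z axis and vertical below 0.35 rad and (linear speed of scoop above 0.1 m/s or angular speed of scoop above 0.8 rad/s)), for 0.02 s.
5. the stroke ends (below 0.05 m/s and 0.4 rad/s) still level over the box (horizontal distance between scoop and waste below 0.2 m and height (world z) of scoop above 0.1 m and angle between scoop's own z axis and vertical below 0.35 rad and linear speed of scoop below 0.05 m/s and angular speed of scoop below 0.4 rad/s).
6. empty scoop held roughly level (within 20 degrees) over the waste box: a brisk stroke (0.1 m/s or 0.8 rad/s) (all of step 4), for 0.02 s.
7. the stroke ends (below 0.05 m/s and 0.4 rad/s) still level over the box (all of step 5).
8. empty scoop held roughly level (within 20 degrees) over the waste box: a brisk stroke (0.1 m/s or 0.8 rad/s) (all of step 6), for 0.02 s.
9. the stroke ends (below 0.05 m/s and 0.4 rad/s) still level over the box (all of step 7).
10. empty scoop held roughly level (within 20 degrees) over the waste box: a brisk stroke (0.1 m/s or 0.8 rad/s) (all of step 8), for 0.02 s.
At the end, for the whole second after the job is handed in: every piece lies in the waste box; the scoop stands flat on the bench, released and at rest, the middle of its mouth within 30 mm of the plate's -y edge and square to it within 14 degrees; the scraper stands upright on its mat; the blank lies flat and at rest on the plate within 40 mm of its middle (x of piece0 in the frame of waste between -0.125 and 0.125 m and y of piece0 in the frame of waste between -0.125 and 0.125 m and z of piece0 in the frame of waste between -0.01 and 0.085 m and linear speed of each of piece0, piece1, piece2, piece3, piece4 below 0.05 m/s and x of piece1 in the frame of waste between -0.125 and 0.125 m and y of piece1 in the frame of waste between -0.125 and 0.125 m and z of piece1 in the frame of waste between -0.01 and 0.085 m and x of piece2 in the frame of waste between -0.125 and 0.125 m and y of piece2 in the frame of waste between -0.125 and 0.125 m and z of piece2 in the frame of waste between -0.01 and 0.085 m and x of piece3 in the frame of waste between -0.125 and 0.125 m and y of piece3 in the frame of waste between -0.125 and 0.125 m and z of piece3 in the frame of waste between -0.01 and 0.085 m and x of piece4 in the frame of waste between -0.125 and 0.125 m and y of piece4 in the frame of waste between -0.125 and 0.125 m and z of piece4 in the frame of waste between -0.01 and 0.085 m and horizontal distance between scoop_mouth and fixture_edge below 0.03 m and angle between the y axis of scoop and the y axis of fixture, either way round below 0.25 rad and angle between scoop's own z axis and vertical below 0.08 rad and height (world z) of scoop below 0.012 m and linear speed of each of scoop, scraper, blank below 0.03 m/s and x of scraper in the frame of mat between -0.075 and 0.075 m and y of scraper in the frame of mat between -0.055 and 0.055 m and z of scraper in the frame of mat between -0.01 and 0.015 m and angle between each of scraper, blank's own z axis and vertical below 0.1 rad and horizontal distance between blank and fixture below 0.04 m and z of blank in the frame of fixture between 0.004 and 0.012 m); the robot touches nothing.
It fails at once if the bottle is moved more than 40 mm (distance of bottle from where it was at the start of the episode above 0.04 m).
It fails at once if the wrench is moved more than 40 mm (distance of wrench from where it was at the start of the episode above 0.04 m).
It fails at once if the calliper is moved more than 40 mm (distance of calliper from where it was at the start of the episode above 0.04 m).
It fails at once if a piece on the plate is handled with the fingers ((contact force between the fingers and piece0 above 1 N and (x of piece0 in the frame of fixture between -0.09 and 0.09 m and y of piece0 in the frame of fixture between -0.11 and 0.11 m and z of piece0 in the frame of fixture between 0 and 0.05 m)) or (contact force between the fingers and piece1 above 1 N and (x of piece1 in the frame of fixture between -0.09 and 0.09 m and y of piece1 in the frame of fixture between -0.11 and 0.11 m and z of piece1 in the frame of fixture between 0 and 0.05 m)) or (contact force between the fingers and piece2 above 1 N and (x of piece2 in the frame of fixture between -0.09 and 0.09 m and y of piece2 in the frame of fixture between -0.11 and 0.11 m and z of piece2 in the frame of fixture between 0 and 0.05 m)) or (contact force between the fingers and piece3 above 1 N and (x of piece3 in the frame of fixture between -0.09 and 0.09 m and y of piece3 in the frame of fixture between -0.11 and 0.11 m and z of piece3 in the frame of fixture between 0 and 0.05 m)) or (contact force between the fingers and piece4 above 1 N and (x of piece4 in the frame of fixture between -0.09 and 0.09 m and y of piece4 in the frame of fixture between -0.11 and 0.11 m and z of piece4 in the frame of fixture between 0 and 0.05 m))).
Of piece0, piece1, piece2, piece3, piece4 only 3 to 5 are there at a start; the rules pass over those that are not, and their reading is None.
At some moment in a run one of scraper, piece0, piece1, piece2, piece3, piece4 may be knocked a few centimetres aside while the robot is not near it.
It also fails if it takes over 200 s, if anything falls off the work surface, if the arm or the gripper's body presses on something with over 40 N, if the wrist force passes 120 N, or if a joint passes its speed limit or range.

## Working session

There is one attempt and no reset: what is moved stays moved. The work goes in short steps, each a Python script; the robot and the scene stay as the last script left them, time stands still between calls to the robot, and variables do not carry over. Pictures are saved under pics/ and viewed, on a budget of 14 in all, crops included, one or two more only if the job needs it, and the job is handed in when it is done.

```bash
mkdir -p pics
cat > h.py <<'E'
import numpy as np, cv2
from rig import manip
from scipy.spatial.transform import Rotation as R
def snap(cam,fn=None):
    c=manip.camera(cam)
    if fn: cv2.imwrite('pics/'+fn,c['image'][:,:,::-1])
    return c
def ray(c,uv,z):
    T=np.array(c['cam_to_world']);d=T[:3,:3]@np.array([(uv[0]-c['cx'])/c['fx'],(uv[1]-c['cy'])/c['fy'],1]);o=T[:3,3]
    return o+d*(z-o[2])/d[2]
def proj(c,p):
    T=np.array(c['cam_to_world']);q=T[:3,:3].T@(np.array(p)-T[:3,3]);return np.array([c['fx']*q[0]/q[2]+c['cx'],c['fy']*q[1]/q[2]+c['cy']])
E
python3 - <<'E'
from h import *
for n in('top','side'):
    c=snap(n,n+'0.png');print(n,np.round(c['cam_to_world'],3).tolist(),c['fx'],c['cx'],c['cy'])
print(manip.get_ee_rot(),manip.get_time(),R.from_rotvec(manip.get_ee_rot()).as_matrix().round(2).tolist())
E
```

```text
top [[-0.056, -0.978, 0.199, 0.361], [-0.998, 0.055, -0.01, -0.027], [-0.001, -0.199, -0.98, 1.264], [0.0, 0.0, 0.0, 1.0]] 535.1926707125183 317.21146451844066 243.34722817847475
side [[-0.921, -0.249, 0.3, 0.147], [-0.389, 0.571, -0.723, 1.021], [0.009, -0.782, -0.623, 0.997], [0.0, 0.0, 0.0, 1.0]] 611.5625963337204 310.24620951323175 245.27851673238354
[ 2.05589815  0.32035832 -2.05628307] 0.1 [[-0.0, 0.3, -0.95], [0.0, -0.95, -0.3], [-1.0, -0.0, -0.0]]
```

View pics/top0.png

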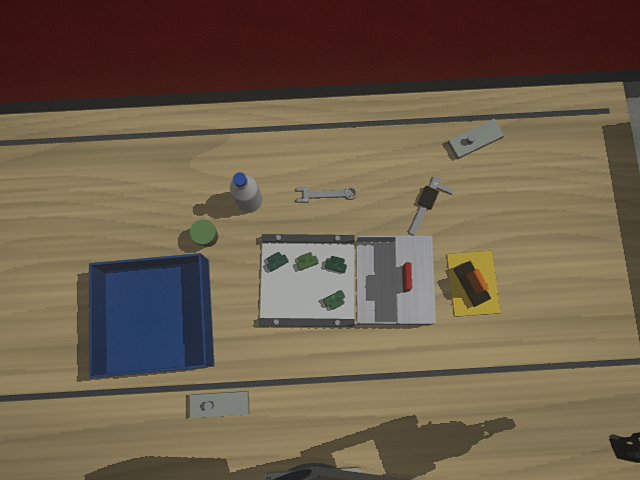

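View pics/side0.png

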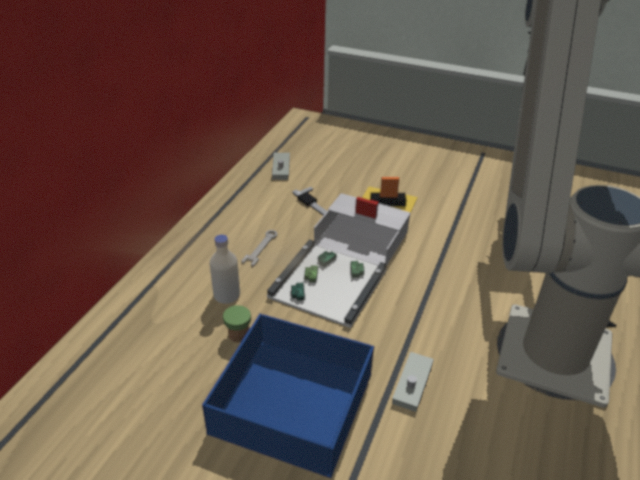

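The top view shows four pieces at about (276,262), (306,261), (335,264) and (334,299). The plate is at 260–355, the scoop at 357–434 with its handle at (407,277), the scraper at (472,283), the box at (150,315) and the blank at (203,232). Next I turn these into positions.

```bash
cat >> h.py <<'E'
RNG={'green':((40,60,20),(95,255,255)),'yellow':((22,120,120),(32,255,255)),'red':((0,150,90),(5,255,255)),'orange':((6,150,100),(17,255,255)),'blue':((105,100,40),(125,255,255)),'white':((0,0,195),(180,25,255))}
def blobs(c,col,box=None,amin=40):
    h=cv2.cvtColor(c['image'],cv2.COLOR_RGB2HSV);m=cv2.inRange(h,*map(np.array,RNG[col]))
    if box: k=np.zeros_like(m);k[box[1]:box[3],box[0]:box[2]]=1;m*=k
    cs=cv2.findContours(m,cv2.RETR_EXTERNAL,cv2.CHAIN_APPROX_NONE)[0]
    return [q for q in cs if cv2.contourArea(q)>amin]
def rect(c,q,z):
    "min-area rectangle of a contour cast on the plane z: centre, sides, angle of long side"
    P=np.array([ray(c,p,z)[:2] for p in q[:,0,:]],np.float32)
    b=cv2.boxPoints(cv2.minAreaRect(P));e=[b[1]-b[0],b[2]-b[1]];l=max(e,key=np.linalg.norm)
    return b.mean(0),sorted(np.linalg.norm(e,axis=1)),np.arctan2(l[1],l[0]),b
E
python3 - <<'E'
from h import *
c=snap('top')
for col,z,box in(('green',.02,(170,200,440,330)),('yellow',.004,None),('red',.111,(370,230,450,330)),('orange',.088,(440,240,510,330)),('white',.008,(245,235,360,330)),('blue',.09,(70,240,225,390)),('blue',.17,(220,160,270,200))):
    for q in blobs(c,col,box,20):
        m,s,a,b=rect(c,q,z);print(col,m.round(4),np.round(s,4),'ang',round(float(np.degrees(a))%180,1),cv2.boundingRect(q))
        if col in('white','yellow'):print(b.round(3).tolist())
h=cv2.cvtColor(c['image'],cv2.COLOR_RGB2HSV)
print([h[v,u].tolist() for u,v in((300,290),(203,232),(420,285),(407,275),(478,280),(480,305),(320,240),(395,320))])
s=snap('side')
for col in('red','orange'):
    for q in blobs(s,col,(340,160,420,230),10):
        x=q[:,0,:];t=x[x[:,1]<=x[:,1].min()+3].mean(0);print('side',col,ray(s,t,.111 if col=='red' else .088).round(4),cv2.boundingRect(q))
E
```

```text
green [ 0.4776 -0.0729] [0.0299 0.0471] ang 116.5 (324, 291, 20, 18)
green [ 0.5642 -0.0813] [0.0293 0.0468] ang 71.3 (326, 256, 20, 16)
green [ 0.5749 -0.0115] [0.0304 0.0477] ang 108.1 (297, 253, 21, 17)
green [0.5786 0.0599] [0.0301 0.0466] ang 117.0 (267, 252, 21, 19)
green [0.6568 0.2316] [0.0586 0.0604] ang 86.8 (190, 220, 26, 25)
yellow [ 0.5016 -0.4033] [0.1089 0.1497] ang 1.1 (447, 251, 54, 65)
[[0.4259999990463257, -0.3499999940395355], [0.42800000309944153, -0.45899999141693115], [0.5770000219345093, -0.4560000002384186], [0.574999988079071, -0.34700000286102295]]
red [ 0.5132 -0.2316] [0.0087 0.055 ] ang 174.9 (406, 263, 5, 26)
orange [ 0.499  -0.3952] [0.0121 0.0485] ang 23.0 (474, 269, 15, 21)
blue [0.4642 0.3343] [0.2484 0.2641] ang 92.1 (89, 253, 125, 125)
blue [0.734 0.12 ] [0.0246 0.0279] ang 86.8 (233, 173, 14, 12)
[[40, 5, 165], [49, 87, 111], [105, 3, 156], [1, 169, 137], [12, 169, 101], [24, 168, 179], [60, 4, 70], [15, 6, 88]]
side red [ 0.5173 -0.2355  0.111 ] (358, 198, 20, 7)
side orange [ 0.4987 -0.3924  0.088 ] (382, 178, 16, 4)
```

Run:
```python
from h import *
c=snap('top')
RNG['white']=((0,0,140),(180,22,255)); RNG['dark']=((0,0,0),(180,60,100))
for nm,z,box in(('white',.008,(250,238,355,326)),('white',.063,(396,230,440,330))):
    for q in blobs(c,nm,box,500):
        m,s,a,b=rect(c,q,z);print(nm,z,m.round(4),np.round(s,4),round(float(np.degrees(a))%180,1),cv2.boundingRect(q),b.round(3).tolist())
# fixture incl. rails: print row/col profiles
g=cv2.cvtColor(c['image'],cv2.COLOR_RGB2GRAY)
print('row290',g[290,250:266].tolist(),g[290,345:366].tolist(),g[310,425:440].tolist())
print('col300',g[230:250,300].tolist(),g[312:330,300].tolist())
print('col415',g[230:245,415].tolist(),g[315:330,415].tolist())
for q in blobs(c,'green',(180,215,220,250)):print('blank',rect(c,q,.063)[:3])
for q in blobs(c,'blue',(70,240,225,390),500):
    b=cv2.approxPolyDP(cv2.convexHull(q),4,True)[:,0];print('box',[(p.tolist(),ray(c,p,.09)[:2].round(3).tolist(),ray(c,p,0)[:2].round(3).tolist()) for p in b])
```

```text
white 0.008 [ 0.5296 -0.0105] [0.1767 0.2179] 86.0 (260, 243, 94, 76) [[0.4339999854564667, -0.11299999803304672], [0.6100000143051147, -0.125], [0.625, 0.09200000017881393], [0.4490000009536743, 0.10400000214576721]]
white 0.063 [ 0.5122 -0.255 ] [0.0838 0.196 ] 176.6 (396, 236, 40, 87) [[0.41200000047683716, -0.29100000858306885], [0.6069999933242798, -0.30300000309944153], [0.6129999756813049, -0.21899999678134918], [0.4169999957084656, -0.2070000022649765]]
row290 [135, 136, 136, 136, 136, 137, 137, 140, 127, 68, 110, 173, 165, 164, 163, 163] [165, 165, 165, 164, 165, 165, 164, 166, 163, 144, 113, 86, 144, 154, 152, 153, 154, 151, 151, 156, 144] [156, 155, 154, 156, 155, 153, 154, 153, 156, 156, 143, 135, 136, 136, 136]
col300 [127, 126, 129, 132, 84, 63, 67, 69, 68, 70, 68, 55, 46, 110, 175, 165, 164, 164, 163, 164] [164, 164, 164, 166, 169, 169, 99, 61, 68, 69, 68, 70, 69, 66, 52, 92, 136, 142]
col415 [126, 127, 130, 130, 130, 138, 156, 152, 150, 151, 151, 151, 150, 150, 150] [151, 150, 152, 151, 151, 151, 153, 155, 126, 53, 73, 73, 82, 138, 134]
blank (array([0.64660984, 0.22267975], dtype=float32), [np.float32(0.056587234), np.float32(0.058311574)], np.float32(1.5146085))
box [([202, 255], [0.588, 0.219], [0.605, 0.238]), ([208, 269], [0.555, 0.206], [0.57, 0.224]), ([213, 365], [0.347, 0.199], [0.346, 0.216]), ([90, 377], [0.337, 0.461], [0.335, 0.498]), ([89, 264], [0.581, 0.47], [0.598, 0.508])]
```

```bash
cat >> h.py <<'E'
FY=np.radians(-3.7); FC=np.array([.5296,-.0105,0]); WC=np.array([.463,.341,0])
def ori(yaw,tip=0.):
    "object frame yaw, tipped mouth (+y) down by tip; tool x = -object z, tool y = -object y"
    O=R.from_euler('z',yaw)*R.from_euler('x',-tip); o=O.as_matrix()
    X,Y=-o[:,2],-o[:,1]; return R.from_matrix(np.c_[X,Y,np.cross(X,Y)]).as_rotvec(), X
def go(G,yaw,tip=0.,rate=None):
    "bring grasp point to G"
    rv,X=ori(yaw,tip); p=np.array(G)-.003*X
    manip.move_to(p,rv) if rate is None else manip.servo_line(p,rv,rate=rate)
def F(x,y,z): return FC+R.from_euler('z',FY).apply([x,y,z])
E
python3 - <<'E'
from h import *
g=np.array([.499,-.394]);yaw=np.radians(23)
manip.command_gripper(.06)
go([*g,.2],yaw); go([*g,.066],yaw,rate=.12)
f0=manip.get_contact_force(); manip.command_gripper(0,60)
print('w',manip.get_width(),f0,manip.get_position())
go([*g,.16],yaw,rate=.1); print(manip.get_contact_force(),manip.get_width())
for x in(.038,-.038):
  for y in(.135,-.14):
    for z in(.16,.0715):
      rv,X=ori(FY);print(x,y,z,manip.solve_ik(F(x,y,z)-.003*X,rv) is not None)
c=snap('side');h=cv2.resize(c['image'][60:300,200:520],(640,480));cv2.imwrite('pics/s1.png',h[:,:,::-1]);print(manip.get_time())
E
```

```text
w 0.01343851276089211 [0.13487494 0.15073282 0.76693501] [ 0.49881864 -0.39386594  0.06889507]
[-0.92778582  0.15206212 -1.17402463] 0.013437391973973608
0.038 0.135 0.16 True
0.038 0.135 0.0715 True
0.038 -0.14 0.16 True
0.038 -0.14 0.0715 True
-0.038 0.135 0.16 True
-0.038 0.135 0.0715 True
-0.038 -0.14 0.16 True
-0.038 -0.14 0.0715 True
4.9
```

View pics/s1.png

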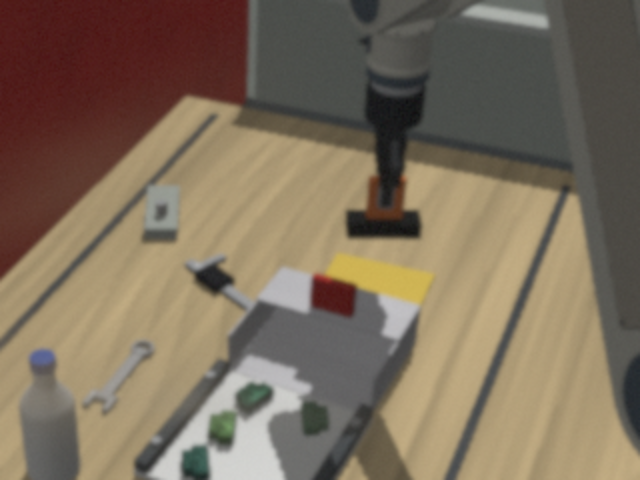

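The scraper is held upright, with the handle at (386,195) in the crop and the foot level. The four pieces have not moved. I'll wipe the +x lane first.

```bash
cat >> h.py <<'E'
def wipe(x,y0=.14,y1=-.13):
    go(F(x,y0,.22),FY); b=manip.get_contact_force()
    go(F(x,y0,.0715),FY,rate=.12)
    n=max(2,int((y0-y1)/.03))
    for y in np.linspace(y0,y1,n)[1:]:
        go(F(x,y,.0715),FY,rate=.08); f=manip.get_contact_force()-b; print(round(y,3),f.round(1),end=' ')
        if np.linalg.norm(f)>15: print('force stop');break
    print(); go(F(x,y+.01,.0715),FY,rate=.1); go(F(x,y+.01,.22),FY,rate=.15)
E
python3 - <<'E'
from h import *
go([.499,-.394,.25],np.radians(23),rate=.15)
wipe(.037)
manip.move_to(*[ (F(-.037,.14,.3)),ori(FY)[0]])
c=snap('top','t2.png')
for q in blobs(c,'green',(230,200,440,330),10): print(cv2.boundingRect(q))
print(manip.get_time(),manip.get_width())
E
```

```text
0.106 [-1.1 -1.  -0.2] 0.073 [-1.3 -1.  -1. ] 0.039 [-0.  -1.  -0.3] 0.005 [-0.2 -1.4 -0.3] -0.029 [-1.4 -1.6 -0.7] -0.062 [-0.7 -0.1 -0.6] -0.096 [-0.1 -0.8 -0.2] -0.13 [-0.2 -1.3 -0.7] 
(324, 291, 20, 18)
(371, 273, 14, 21)
(372, 255, 8, 17)
16.075 0.01348194887386856
```

View pics/t2.png

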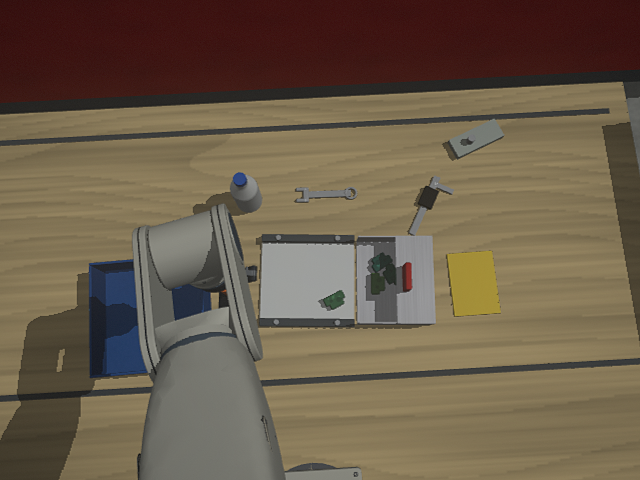

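Three pieces are in the scoop, at about (380,262), (390,270) and (377,284). One is still on the plate at (334,299), so I wipe the −x lane and then put the scraper back.

Run:
```python
from h import *
wipe(-.037,y0=.06)
g=[.5016,-.4033]; y=np.radians(1)
manip.move_to(F(0,-.14,.28),ori(FY)[0])
c=snap('top')
for q in blobs(c,'green',(230,200,440,330),10): print(cv2.boundingRect(q),rect(c,q,.019)[0])
go([*g,.25],y); b=manip.get_contact_force(); go([*g,.08],y,rate=.12); go([*g,.0665],y,rate=.04)
print('dF',manip.get_contact_force()-b,manip.get_position())
manip.command_gripper(.05); manip.hold(.3); go([*g,.25],y,rate=.15)
go([.45,-.5,.3],y)
snap('top','t3.png'); print(manip.get_time())
```

```text
0.022 [ 0.2 -0.6 -1.7] -0.016 [-0.4  0.8 -1.3] -0.054 [-1.2  0.2 -0.7] -0.092 [-0.1  0.2 -2.1] -0.13 [-1.3 -0.6 -2.2] 
dF [ 0.43464985 -1.21914559  0.45569722] [ 0.50143558 -0.40312577  0.06906359]
28.7
```

View pics/t3.png

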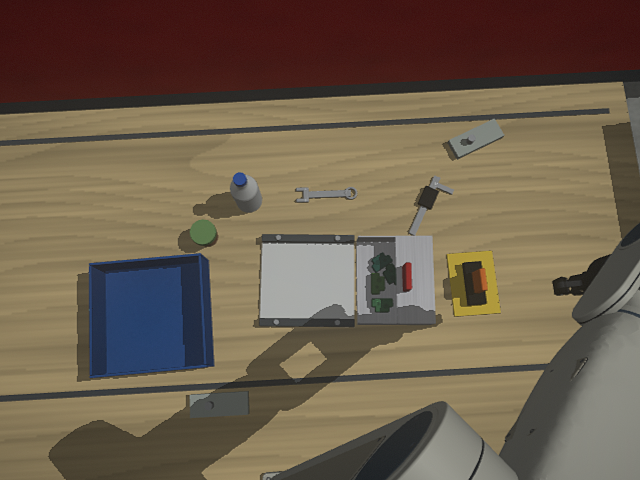

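All four pieces are in the scoop: (381,262), (390,268), (377,284) and (381,305). The plate is clear and the scraper stands on its mat at (475,283). Before grasping I check that the tipping poses are reachable.

```bash
cat >> h.py <<'E'
def lipG(lip,yaw,tip):
    "grasp point that puts the scoop lip at lip"
    O=R.from_euler('z',yaw)*R.from_euler('x',-tip); return np.array(lip)-O.apply([0,.105,-.09])
E
python3 - <<'E'
from h import *
c=snap('top')
for q in blobs(c,'red',(370,230,450,330),20): print(rect(c,q,.111)[:3])
RNG['white']=((0,0,140),(180,22,255))
for q in blobs(c,'white',(396,230,440,330),500): print(rect(c,q,.063)[:3])
for yaw in(-30,-15,0,15,30,60):
  for lip in((.463,.29,.13),(.463,.31,.15)):
    r=[]
    for t in(0,20,40,55,65):
        rv,X=ori(np.radians(yaw),np.radians(t));q=manip.solve_ik(lipG(lip,np.radians(yaw),np.radians(t))-.003*X,rv);r.append(None if q is None else np.round(q,2).tolist())
    print(yaw,lip,r)
E
```

```text
(array([ 0.5132357 , -0.23165841], dtype=float32), [np.float32(0.010985519), np.float32(0.054793004)], np.float32(-0.049192335))
(array([ 0.52556694, -0.25581557], dtype=float32), [np.float32(0.083791815), np.float32(0.16915928)], np.float32(-0.059984416))
-30 (0.463, 0.29, 0.13) [[0.43, 0.22, 2.02, 0.0, 0.91, 2.52], None, None, None, None]
-30 (0.463, 0.31, 0.15) [None, None, None, None, None]
-15 (0.463, 0.29, 0.13) [[0.38, 0.25, 1.98, -0.0, 0.92, 2.22], [0.57, 0.36, 1.77, -0.24, 1.28, 2.51], None, None, None]
-15 (0.463, 0.31, 0.15) [[0.42, 0.23, 1.95, -0.0, 0.97, 2.25], [0.6, 0.35, 1.73, -0.23, 1.33, 2.52], None, None, None]
0 (0.463, 0.29, 0.13) [[0.36, 0.28, 1.93, -0.0, 0.93, 1.93], [0.58, 0.35, 1.78, -0.31, 1.22, 2.29], [0.75, 0.51, 1.62, -0.49, 1.54, 2.47], [0.84, 0.66, 1.49, -0.59, 1.77, 2.53], None]
0 (0.463, 0.31, 0.15) [[0.39, 0.26, 1.9, -0.0, 0.98, 1.96], [0.61, 0.34, 1.74, -0.3, 1.27, 2.3], [0.77, 0.5, 1.57, -0.48, 1.59, 2.47], [0.86, 0.65, 1.44, -0.59, 1.82, 2.52], [0.9, 0.76, 1.36, -0.66, 1.97, 2.53]]
15 (0.463, 0.29, 0.13) [[0.34, 0.32, 1.87, 0.0, 0.95, 1.65], [0.59,
[... 517 characters left out ...]
0.85, 1.47, 2.36], [1.02, 0.62, 1.7, -0.92, 1.6, 2.45]]
30 (0.463, 0.31, 0.15) [[0.38, 0.34, 1.78, -0.0, 1.02, 1.43], [0.62, 0.32, 1.77, -0.39, 1.11, 1.85], [0.84, 0.41, 1.73, -0.68, 1.32, 2.17], [0.97, 0.52, 1.69, -0.83, 1.51, 2.33], [1.04, 0.61, 1.65, -0.91, 1.64, 2.41]]
60 (0.463, 0.29, 0.13) [[0.39, 0.43, 1.7, -0.0, 1.01, 0.91], [0.58, 0.31, 1.85, -0.41, 0.87, 1.36], [0.82, 0.3, 1.96, -0.9, 0.93, 1.92], [1.0, 0.38, 2.01, -1.15, 1.11, 2.27], [1.1, 0.47, 2.03, -1.26, 1.26, 2.45]]
60 (0.463, 0.31, 0.15) [[0.42, 0.41, 1.67, -0.0, 1.06, 0.94], [0.62, 0.3, 1.8, -0.4, 0.92, 1.36], [0.85, 0.29, 1.91, -0.86, 0.98, 1.89], [1.02, 0.36, 1.96, -1.11, 1.15, 2.22], [1.12, 0.45, 1.98, -1.23, 1.29, 2.4]]
```

```bash
cat >> h.py <<'E'
def ori(yaw,tip=0.,s=1):
    "scoop version: tool y = +object y (wrist half-turned, keeps joint 6 off its limit)"
    o=(R.from_euler('z',yaw)*R.from_euler('x',-tip)).as_matrix()
    X,Y=-o[:,2],s*o[:,1]; return R.from_matrix(np.c_[X,Y,np.cross(X,Y)]).as_rotvec(), X
SG=np.array([.5150,-.2312])
E
python3 - <<'E'
from h import *
y=FY
manip.command_gripper(.06)
go([*SG,.22],y); go([*SG,.09],y,rate=.12); b=manip.get_contact_force()
manip.command_gripper(0,110); print('w',manip.get_width(),b)
go([*SG,.10],y,rate=.05); go([*SG,.26],y,rate=.12); manip.hold(.5)
print('loaded',manip.get_contact_force(),manip.get_torque())
print([manip.solve_ik(lipG((.463,.29,.13),0,np.radians(t))-.003*ori(0,np.radians(t))[1],ori(0,np.radians(t))[0]).round(2).tolist() for t in(0,30,60)])
snap('side','s4.png');c=snap('top')
for q in blobs(c,'green',(230,200,440,330),10): print(cv2.boundingRect(q))
print(manip.get_time())
E
```

```text
w 0.012761141436854157 [0.71607322 0.27137186 0.42000369]
loaded [ 0.5920587  -0.25901497 -7.6573448 ] [-0.16797148 -0.02752911  0.03501622]
[[0.36, 0.28, 1.93, -0.0, 0.93, -1.21], [0.67, 0.42, 1.7, -0.41, 1.38, -0.74], [0.86, 0.71, 1.45, -0.62, 1.84, -0.6]]
(378, 263, 15, 40)
(379, 244, 10, 17)
35.4333
```

View pics/s4.png

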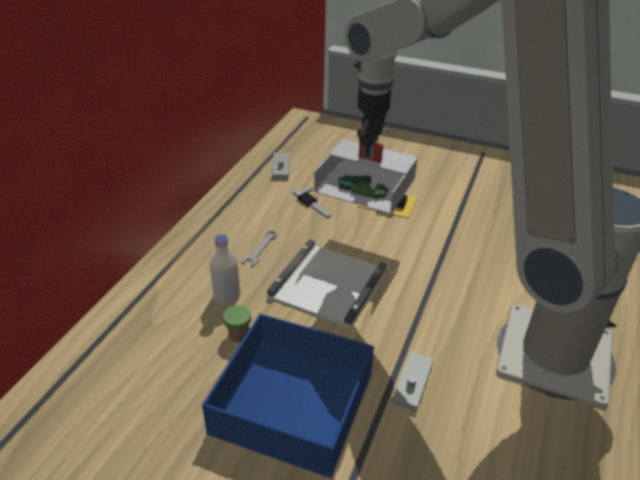

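The scoop is lifted level with the pieces inside, at about (362,187). It weighs 7.7 N, which matches 0.40 kg plus four pieces. Now I carry it over and tip it.

Run:
```python
from h import *
go(lipG((.463,.28,.2),0,0),0,rate=.15)
L=(.463,.28,.125)
go(lipG(L,0,0),0,rate=.08)
for t in(15,30,40,50,58):
    t=np.radians(t); go(lipG(L,0,t),0,t,rate=.07)
manip.hold(1.0)
print('tipped',manip.get_contact_force(),manip.get_time(),manip.get_width())
snap('side','s5.png')
```

```text
tipped [-0.58805589  0.42869902 -3.35386458] 43.1833 0.012591417567253977
```

View pics/s5.png

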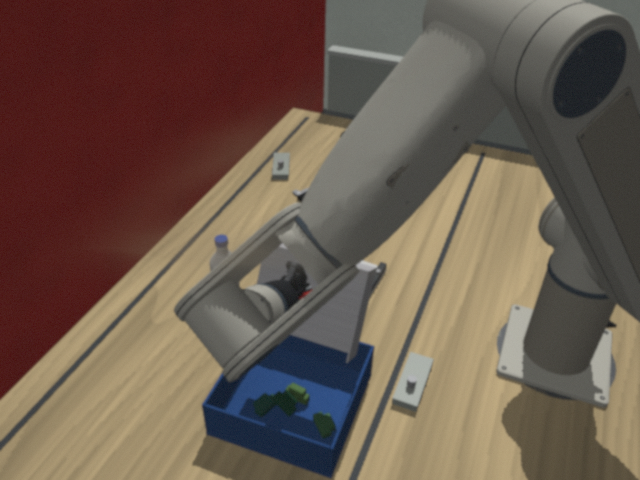

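All four pieces are in the box, at (265,405), (285,403), (297,393) and (324,424), and the weight has dropped to about the empty value. I bring the scoop level and shake it along its y.

Run:
```python
from h import *
L=np.array((.463,.30,.16))
for t in(30,0):
    t=np.radians(t); go(lipG(L,0,t),0,t,rate=.12)
O=np.array((.463,.29,.17)); G0=O+[0,-.02,.09]
go(G0,0,rate=.1); manip.hold(.6)
print('before',manip.get_contact_force())
for i in range(5):
    for s in(1,-1):
        go(G0+[0,s*.03,0],0,rate=.25); print(manip.get_contact_force().round(1),end=' '); manip.hold(.35)
go(G0,0,rate=.1)
w=[]
for _ in range(5): manip.hold(.15); w.append(manip.get_contact_force())
print('\nafter',np.mean(w,0),manip.get_torque(),manip.get_width(),manip.get_time())
snap('side','s6.png')
```

```text
before [-0.37690938 -0.01890191 -3.99241582]
[ 0.  -0.8 -4.5] [-0.4  0.5 -4.4] [-1.  -0.8 -4.3] [ 0.3  0.5 -4. ] [ 0.6  0.1 -4.9] [ 0.5  0.1 -3.4] [ 0.   0.1 -4.5] [-0.1  0.2 -4.6] [-0.4 -0.8 -2.9] [ 0.6  0.6 -3.3] 
after [ 0.03499209  0.06584623 -4.23731581] [ 0.00987839  0.00714183 -0.02285254] 0.012548186143198732 54.6333
```

View pics/s6.png

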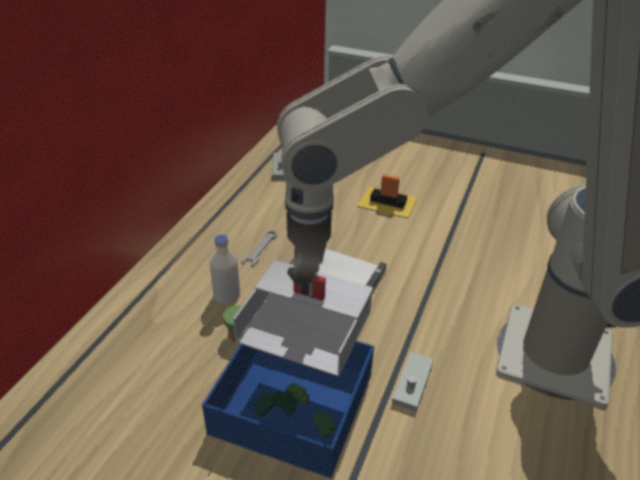

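The scoop is level and empty, with nothing visible inside at (305,315). It weighs 4.2 N against 7.7 N loaded, the moment is near zero, and there was no rattle. I redock it.

Run:
```python
from h import *
go([.50,-.05,.27],FY,rate=.15)
P=SG+np.array([0,-.005])
go([*P,.22],FY,rate=.15); go([*P,.105],FY,rate=.12); manip.hold(.4); b=manip.get_contact_force()
for z in(.098,.095,.093,.0915,.0905,.0895):
    go([*P,z],FY,rate=.03); manip.hold(.15); f=manip.get_contact_force()-b; print(z,f.round(1))
    if f[2]>2.5: break
manip.command_gripper(.05); manip.hold(.3); go([*P,.24],FY,rate=.15)
go([.45,-.35,.35],FY)
c=snap('top','t7.png'); print(manip.get_time())
for q in blobs(c,'red',(370,230,450,330),20): print('red',rect(c,q,.111)[:3])
for q in blobs(c,'green',(180,215,220,250)):print('blank',rect(c,q,.063)[:3])
```

```text
0.098 [-0.8 -0.1  0.4]
0.095 [-0.2  0.3 -0.1]
0.093 [-0.6 -0.1  0.8]
0.0915 [-0.2 -0.3  0.1]
0.0905 [-1.4 -0.   8. ]
64.725
red (array([ 0.51314366, -0.23378931], dtype=float32), [np.float32(0.008720454), np.float32(0.05498035)], np.float32(-0.08941166))
blank (array([0.6466124 , 0.22272465], dtype=float32), [np.float32(0.056587234), np.float32(0.058221553)], np.float32(1.5146077))
```

View pics/t7.png

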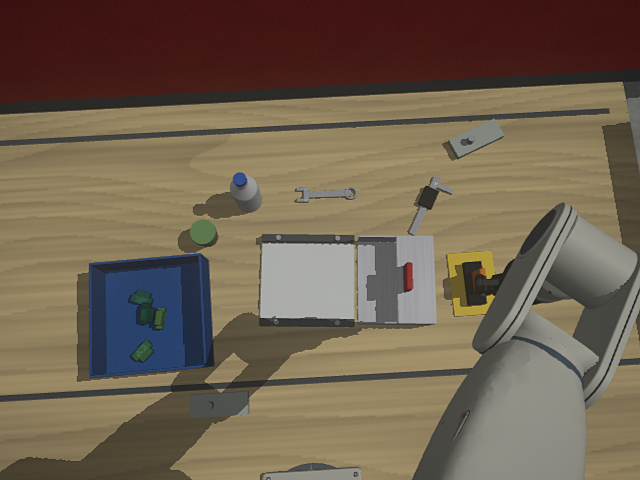

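The scoop is docked with its mouth at about (357,280). Four pieces are in the box around (145,320), the scraper stands at (475,283), and the blank is on its stand at (203,232). Now the blank.

Run:
```python
from h import *
manip.command_gripper(.085)
go([.55,.10,.30],0)
s=snap('side')
for q in blobs(s,'green',(215,295,262,335),40):
    x=q[:,0,:];print('side',cv2.boundingRect(q),rect(s,q,.063)[:2])
B=np.array([.6466,.2227])
go([*B,.20],0); manip.hold(.2); b=manip.get_contact_force()
go([*B,.09],0,rate=.12); go([*B,.063],0,rate=.05); print('down',manip.get_contact_force()-b)
manip.command_gripper(.03,40); print('w',manip.get_width())
go([*B,.075],0,rate=.05); go([*B,.2],0,rate=.12); manip.hold(.3)
print('lift',manip.get_contact_force()-b,manip.get_width(),manip.get_time())
c=snap('side');cv2.imwrite('pics/s8.png',cv2.resize(c['image'][150:390,120:440],(640,480))[:,:,::-1])
```

```text
side (223, 306, 27, 24) (array([0.64643645, 0.22724271], dtype=float32), [np.float32(0.05568852), np.float32(0.06973694)])
down [ 0.38342612 -0.37374384  1.05193119]
w 0.05778279222130347
lift [ 1.20353463 -0.47622982 -0.52000482] 0.057812117631074335 71.8917
```

View pics/s8.png

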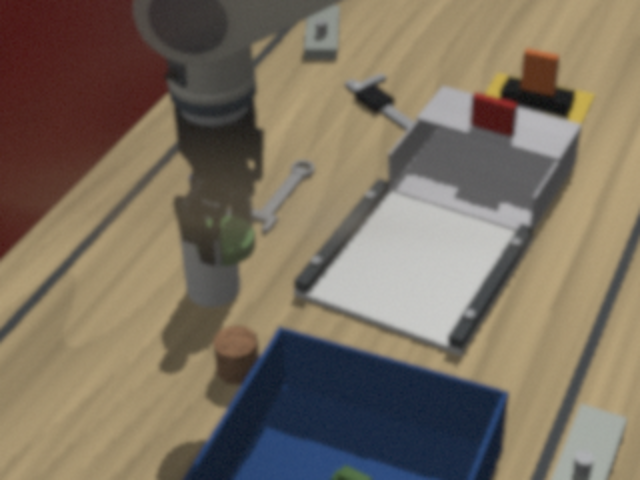

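The blank is held at (235,238) and its stand at (237,353) is bare. I place it on the plate.

Run:
```python
from h import *
P=F(0,0,0)[:2]
go([*P,.2],FY,rate=.15); go([*P,.04],FY,rate=.12); manip.hold(.3); b=manip.get_contact_force()
for z in(.034,.031,.029,.0275,.0265,.0255,.0245,.0235):
    go([*P,z],FY,rate=.03); manip.hold(.15); f=manip.get_contact_force()-b; print(z,f.round(1))
    if f[2]>2: break
manip.command_gripper(.085); manip.hold(.3); go([*P,.2],FY,rate=.1)
go([.40,-.45,.35],FY); manip.hold(.5)
c=snap('top','t9.png')
for q in blobs(c,'green',(255,235,360,330)):print('blank',rect(c,q,.026)[:2],'plate',P)
for q in blobs(c,'green',(80,250,215,380),10):print('piece',rect(c,q,.02)[0])
snap('side','s9.png'); print(manip.get_time())
```

```text
0.034 [ 1.3 -0.7  0.7]
0.031 [-0.3  0.9  0.1]
0.029 [-0.   0.9 -0.3]
0.0275 [ 0.7  1.  -0.3]
0.0265 [-1.8  0.8  6.9]
blank (array([ 0.53192043, -0.00891295], dtype=float32), [np.float32(0.055959433), np.float32(0.056321498)]) plate [ 0.5296 -0.0105]
piece [0.38434345 0.37028396]
piece [0.47728553 0.36078852]
82.65
```

View pics/t9.png

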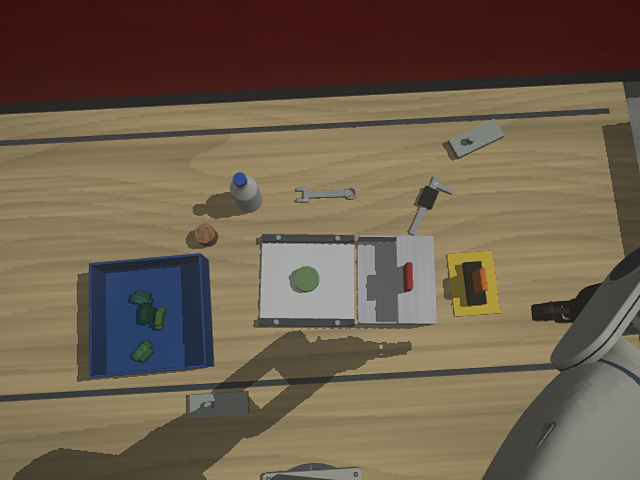

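View pics/s9.png

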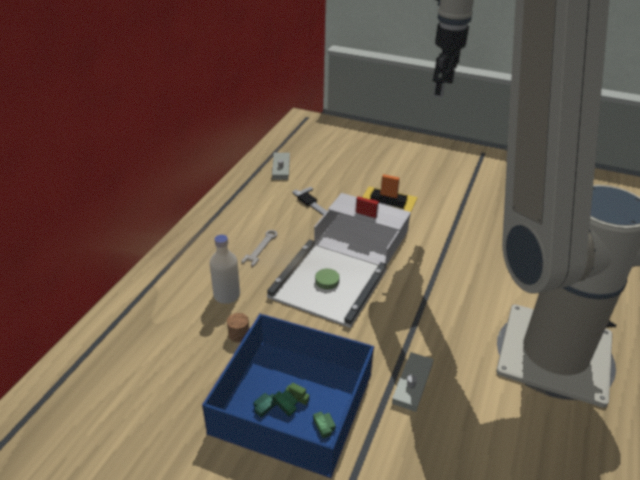

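Both views agree. The blank lies flat mid-plate at (306,279), four pieces are in the box, the scoop is docked at (395,280) and the scraper is upright on its mat at (475,283). The bottle, wrench and calliper are where they started, and the arm is clear, so I hand in.

```bash
python3 -c "
from rig import manip
manip.sign_off()"
```

```text
the job is handed in; nothing more can be done
```

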